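# Free the snap cover of the onion hopper and hang it on the peg

## Robot

A 6-joint arm with a two-finger parallel gripper is mounted at the origin on the work surface. World frame = base frame: x ahead of the robot, y to its left, z up, the work surface at z = 0. Lengths are in m, angles in rad, forces in N, time in s.
With the tool pointing down it reaches from about 0.375 to 0.9 m from the base axis. Payload 3.1 kg.
Tool frame: the origin (TCP) lies at the very end of the fingers, on their centre line; the grasp point (between the pads) lies 19 mm behind it (tcp_to_grasp is the distance from the TCP to the grasp point, in m); z points along the fingers, y is the direction in which the jaws open and shut (so a half turn about z gives the same grasp; the last joint's range is limited). The gripper opens to 85 mm and grips with 20 to 120 N. Pads are 22 mm wide; open, the fingers measure 114 mm over their backs; the gripper's body (76 mm by 85 mm) begins 54 mm behind the grasp point. The pads swing forward as they close: fully open they stand 13 mm farther back than shut.
Start: joints at [1.002, 0.527, 1.433, -0, 1.181, -0.178], TCP at [0.237, 0.578, 0.231] pointing down, gripper open.
Joint ranges: [-3.08, 3.08], [-0.75, 2.2], [0.22, 2.44], [-1.43, 4.57], [0, 2.65], [-2.85, 2.85]. Speed limits (rad/s): [2.79, 2.79, 3.14, 3.14, 3.14, 3.14].

## Interface

Orientations are given as a unit quaternion [x, y, z, w].
In Python, from station import sense, snapshot, camera_info, sign_off, tcp_to_grasp gives the robot as it stands.
- The arm moves only by the shell command python3 -m inch 'ROWS' [FORCE]. ROWS is JSON, a list of rows, each a list of 3 entries, a list of its own where there are three numbers: the closure, from -1 (fully open) to 1 (shut), so that 0 is half open, then the shift along the tool's x, y, z normalised to -1 to 1, where 1 is 10 cm, then the turn, a rotation vector about the tool's x, y, z normalised to -1 to 1, where 1 is 360 degrees. In form: [[jaw, [dx, dy, dz], [ax, ay, az]], ...]. A call has 1 to 20 rows; each row is the pose to reach, as a shift and turn from the pose commanded when the call began, along the tool's axes at that moment, turning the shorter way round; what a row does not reach only later rows make up. A row lasts 1/10 s, in which the tool goes at most 50 mm and 8.59 degrees, less where a joint would pass 70% of its speed; a pose out of reach is approached as far as the arm can. A call with a number of a shift or a turn outside -1 to 1 is refused whole. A call with a gripper value outside its range is refused whole. The fingers move at their own pace and stop on an object; FORCE is the grip in N (left out, the last holds). Time passes only in rows, so rows that repeat a pose let the fingers close. It gives the time, the measured TCP pose, the force and the opening at its end, in the units of the state.
- sense(): the state, without advancing time (a new reading comes with each control period).
- snapshot(name): name is "scene" or "top"; returns (picture, depth): 384x512x3 uint8, blue, green, red; 384x512 float32, m along the optical axis (not along the pixel's ray), 0 where there is no reading.
- camera_info(name): a dict with "K" (3x3 intrinsics, pixels), "origin" and "orientation" of the camera in the world. Camera axes: x right, y down, z forward; pixel columns grow to the right and rows downward; lengths in m; the calibration is good to about 2 mm. A picture is of the moment at which its call begins. camera_info takes no time and is no camera call.
- sign_off(): hands the job in, once; it reports no verdict.
The state is a dict: "t": time; "q": joint angles; "qd": joint speeds; "tau": joint torques, N m; "tcp_pos": TCP position; "tool_rot": TCP orientation; "force": force on the tool from outside, world axes, zero at the start; "ft_torque": the same for the moment, N m; "finger_gap": opening from 0.0 (shut) to 1.0 (fully open).
Only numpy, scipy, OpenCV 4.12 (cv2) and the standard library are available. Lean on these libraries where they do the work, as an engineer would, in place of code of your own. Each camera call takes 0.05 s, during which the arm holds its last target.

## Task

Take the white snap cover off the sloping top of the orange storage tier: gently squeeze its two upright tabs towards each other, just hard enough that both catches let go, then lift it off without dragging or tipping the stack. Hang the cover by the hole in its ear on the slanting peg of the wooden stand, slid down to the board, and leave everything else where it is.

Things in the scene. Friction and masses are not known exactly. Their poses are not given: they have to be found in the camera images.
- stack: loose stack of plastic tiers, about 2 kg, 220 mm wide (y), 200 mm deep (x): open white tier 90 mm high, on it an orange hopper tier whose top slopes at 27 deg, 125 mm high at the front (-x, robot side), 227 mm at the back. Origin: centre of its underside on the shelf; z up. Pushed sideways it slides at about 8 to 15 N. Pulling the cover with a catch still held drags or lifts it
- seat (a point): point fixed on the stack's slope, where the origin of the seated cover lies. Rails 14 mm high (from the slope) flank the cover, inner faces 76.5 mm from its centreline; a lip over the middle of each holds a bolt of the cover down. A 7 mm ledge runs along the cover's lower edge; an opening lies beneath the cover
- cover: loose white snap cover, 130 g with tabs: plate 92 (x) by 150 (y) by 4 mm (z); origin: middle of its underside. Seated: x points up the slope, y level across, z out of the face, leaning 27 deg from vertical to the stack's front. An ear 48 mm wide at the upper edge reaches to x = 79 mm. 1.5 mm side play when seated. With both tabs pressed in it comes off along its z
- cover_grip (a point): point on the cover half-way between the two tabs, 26 mm above the underside (z), x = y = 0. The tabs are upright plates 28 mm long (x), 5 mm thick, from z = 4.5 to 38 mm; outer faces 60 mm apart (y = +-30), 44 mm when both are fully pressed. Brittle: no more than 40 N from each finger. Fingertips beside them must stay above z = 9 mm (bolts)
- cover_hole (a point): centre of the square hole (26 by 26 mm) through the ear, at x = 60, y = 0, z = 2 mm of the cover
- tab_left (a joint): how far the tab on the cover's +y side is pressed towards the middle: 0 out, 0.008 m at its stop. It springs back out, 3 N at first, 10 N at the stop. It carries a flat bolt 16 mm wide, top at z = 8.5 mm, running outwards over the plate to y = 82 mm under the rail's lip; the bolt is clear of the lip once pressed 0.006
- tab_right (a joint): the same for the tab on the cover's -y side
- stand: fixed wooden stand: base 150 by 150 by 20 mm, upright board 90 mm wide (y), 18 mm thick, 260 mm high, with one peg. Origin: on the shelf below the board's front face, which looks to -x of the stand (roughly to the robot); y level across, z up
- peg_root (a point): where the peg's axis meets the board's front face, 200 mm above the shelf. The peg is a plain round bar 10 mm thick, 75 mm long from here, rising from the board towards -x of the stand and leaning 30 deg from vertical, so that what is hung on it slides down to the board. The ear touches the board with the hole about 35 mm up the peg if the cover is square to the peg
- peg_tip (a point): free upper end of the peg
- spoon: steel serving spoon, 240 mm long, lying flat; origin under its middle
- tumbler: steel tumbler, 64 mm across, 90 mm high; origin under its middle
- bowl: clear glass bowl, 130 mm across, 55 mm high; origin under its middle
- mug: blue enamel mug, 84 mm across plus handle, 80 mm high; origin under its middle
- pan: small aluminium pan without lid, 170 mm across, 50 mm high; origin under its middle
- mwiko: wooden mwiko (flat stirring paddle), 280 mm long, lying across the rim of the pan; origin under its middle
- spice_jar: amber glass jar with white cap, 68 mm across, 100 mm high; origin under its middle
Things that resemble listed ones, but are neither listed nor needed, are in the scene too. Leave any pink look-alike of the cover alone.

How it is judged:
On the way, in this order (a step that is already met when the one before it is completed fails the run):
1. both tabs are pressed in together while the cover is still seated (value of joint each of tab_left, tab_right above 0.0055 m and distance between cover and seat below 0.012 m), for 0.1 s.
2. the cover is off the tier, held clear of it (distance between cover and seat above 0.05 m and contact force between cover and stack below 0.05 N and height (world z) of cover above 0.12 m), for 0.1 s.
At the end, for the whole second after the job is handed in: the cover hangs still and released on the peg: the centre of its hole within 30 mm of the peg's root, the cover's origin 100 to 170 mm above the shelf, resting on the stand; the stack stands upright and still on the shelf (distance between cover_hole and peg_root below 0.03 m and z of cover in the frame of stand between 0.1 and 0.17 m and contact force between cover and stand above 0.3 N and linear speed of each of cover, stack below 0.02 m/s and angular speed of cover below 0.2 rad/s and angle between stack's own z axis and vertical below 0.05 rad); the robot touches nothing.
It fails at once if the stack is dragged or lifted more than 30 mm from its place, or tipped more than 0.15 rad (distance of stack from where it was at the start of the episode above 0.03 m or angle between stack's own z axis and vertical above 0.15 rad).
It fails at once if the cover is squeezed too hard: over 90 N for both fingers together, about 45 N each (contact force between the fingers and cover above 90 N).
It fails at once if a bystander (spoon, tumbler, bowl, mug, pan, mwiko, jar) is moved more than 30 mm (distance of any of spoon, tumbler, bowl, mug, pan, mwiko, spice_jar from where it was at the start of the episode above 0.03 m).
It also fails if it takes over 51 s, if anything falls off the work surface, if the arm or the gripper's body presses on something with over 40 N, if the wrist force passes 120 N, or if a joint passes its speed limit or range.

## Working session

There is one attempt and no reset: what is moved stays moved. The work goes in short steps, Python scripts to look and compute and a shell command to move; the robot and the scene stay as the last step left them, time stands still between calls to the robot, and variables do not carry over. Pictures are saved under pics/ and viewed, and the job is handed in when it is done.

```bash
ls; mkdir -p pics
python3 - <<'E'
from station import *
import cv2,numpy as np
print(sense(),tcp_to_grasp)
for n in("scene","top"):
    p,d=snapshot(n);cv2.imwrite(f"pics/{n}0.png",p);np.save(f"{n}0.npy",d);print(n,camera_info(n))
E
```

```text
pics
{'t': 0.0, 'q': array([ 1.00251056e+00,  5.28462832e-01,  1.43389841e+00, -1.32892854e-06,
        1.18137161e+00, -1.78511423e-01]), 'qd': array([-0.00057148,  0.00154205,  0.00135484,  0.00085015,  0.00027313,
       -0.00144423]), 'tau': array([ 1.13220543e-03, -4.42363966e+01, -1.78023523e+01, -1.49911116e-04,
        8.30896577e-03,  8.66775025e-06]), 'tcp_pos': array([0.23708107, 0.57752573, 0.23033689]), 'tool_rot': array([ 1.93655484e-01,  9.81069013e-01, -9.96586713e-04, -3.89781039e-04]), 'force': array([ 0.44536972,  0.25516066, -0.14475827]), 'ft_torque': array([-0.02740073,  0.00488802, -0.03745999]), 'finger_gap': 1.0001373681260206} 0.0187
scene {'K': array([[354.13315038,   0.        , 255.50786302],
       [  0.        , 354.13315038, 194.91524135],
       [  0.        ,   0.        ,   1.        ]]), 'origin': array([ 1.19619952, -0.04203431,  1.22716432]), 'orientation': array([ 0.69371977,  0.66586149, -0.18673059, -0.20127853])}
top {'K': array([[422.0031575 ,   0.        , 255.33900102],
       [  0.        , 422.0031575 , 190.29028365],
       [  0.        ,   0.        ,   1.        ]]), 'origin': array([0.28145763, 0.01085284, 1.54116082]), 'orientation': array([-0.70137478,  0.70550529, -0.07390083,  0.06981667])}
```

View pics/scene0.png

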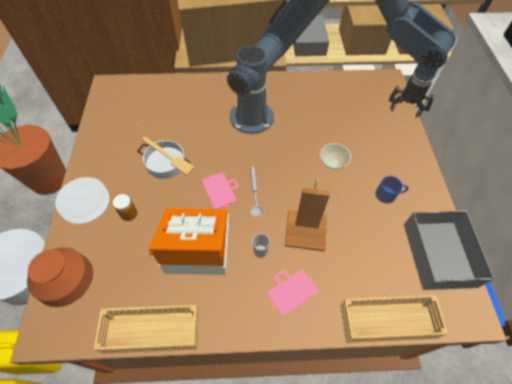

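View pics/top0.png

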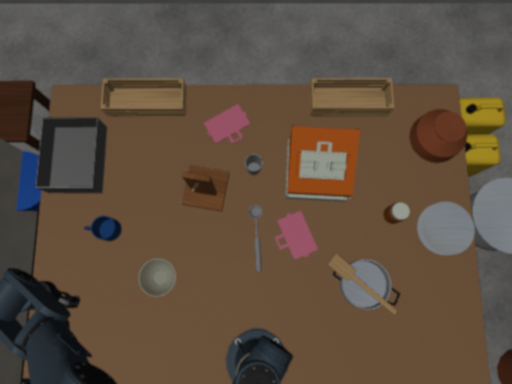

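The stack with the white cover is at top-image (323,163) and scene-image (190,235). The stand is at top (205,187) and scene (308,215). The pink look-alikes lie at top (228,123) and (297,235). Next I'll zoom in and use the depth.

```bash
cat > h.py <<'E'
import numpy as np,cv2
from scipy.spatial.transform import Rotation as R
from station import *
def pts(n,d):
    c=camera_info(n);K=c['K'];v,u=np.mgrid[0:384,0:512]
    P=np.stack([(u-K[0,2])/K[0,0]*d,(v-K[1,2])/K[1,1]*d,d],-1)
    return P@R.from_quat(c['orientation']).as_matrix().T+c['origin']
def proj(n,p):
    c=camera_info(n);q=(np.atleast_2d(p)-c['origin'])@R.from_quat(c['orientation']).as_matrix();K=c['K']
    return np.c_[q[:,0]/q[:,2]*K[0,0]+K[0,2],q[:,1]/q[:,2]*K[1,1]+K[1,2]]
def crop(img,x0,x1,y0,y1,s):
    return cv2.resize(img[y0:y1,x0:x1],None,fx=s,fy=s,interpolation=cv2.INTER_CUBIC)
E
python3 - <<'E'
from h import *
t=cv2.imread('pics/top0.png');s=cv2.imread('pics/scene0.png')
cv2.imwrite('pics/t_stack.png',crop(t,278,368,118,208,6));cv2.imwrite('pics/s_stack.png',crop(s,145,240,200,280,6))
cv2.imwrite('pics/st.png',np.hstack([crop(t,175,240,155,220,6),crop(s,280,345,172,257,6)[:390]]))
for n in('top','scene'):
    d=np.load(n+'0.npy');P=pts(n,d);im=t if n=='top' else s
    if n=='top': ys,xs=range(124,204,8),range(284,364,8)
    else: ys,xs=range(204,272,8),range(148,236,10)
    for y in ys: print(y,' '.join('(%.3f %.3f %.3f)'%tuple(P[y,x]) for x in xs))
E
```

```text
124 (0.860 -0.111 -0.001) (0.860 -0.142 0.001) (0.859 -0.173 0.001) (0.860 -0.204 -0.002) (0.860 -0.235 -0.001) (0.860 -0.266 -0.002) (0.856 -0.295 0.008) (0.860 -0.328 -0.001) (0.859 -0.358 -0.000) (0.859 -0.389 -0.000)
132 (0.827 -0.111 0.000) (0.751 -0.120 0.217) (0.749 -0.146 0.222) (0.750 -0.173 0.217) (0.748 -0.198 0.225) (0.750 -0.225 0.218) (0.749 -0.251 0.221) (0.748 -0.277 0.222) (0.746 -0.303 0.227) (0.746 -0.329 0.226)
140 (0.796 -0.110 -0.002) (0.726 -0.120 0.208) (0.726 -0.147 0.209) (0.726 -0.173 0.208) (0.726 -0.200 0.207) (0.726 -0.227 0.205) (0.724 -0.252 0.213) (0.725 -0.279 0.207) (0.723 -0.304 0.214) (0.724 -0.331 0.212)
148 (0.763 -0.109 0.001) (0.704 -0.121 0.191) (0.703 -0.148 0.192) (0.701 -0.174 0.198) (0.702 -0.201 0.196) (0.701 -0.227 0.196) (0.701 -0.253 0.199) (0.700 -0.279 0.202) (0.702 -0.308 0.193) (0.699 -0.332 0.203)
156 (0.732 -0.109 0.001) (0.677 -0.121 0.186) (0.675 -0.147 0.195) (0.677 -0.174 0.187) (0.675 -0.200 0.192) (0.676 -0.227 0.188) (0.675 -0.254 0.191) (0.676 -0.281 0.188) (0.672 -0.305 0.201) (0.676 -0.334 0.189)
164 (0.701 -0.108 -0.0
[... 2105 characters left out ...]
-0.253 0.215) (0.740 -0.221 0.218) (0.741 -0.191 0.218) (0.741 -0.160 0.215) (0.742 -0.129 0.215) (0.647 -0.110 0.000)
252 (0.669 -0.405 0.002) (0.751 -0.318 0.191) (0.755 -0.286 0.196) (0.756 -0.255 0.197) (0.759 -0.223 0.200) (0.761 -0.192 0.203) (0.764 -0.161 0.206) (0.764 -0.130 0.205) (0.679 -0.111 -0.001)
260 (0.700 -0.402 0.002) (0.752 -0.332 0.127) (0.752 -0.301 0.123) (0.756 -0.266 0.130) (0.757 -0.234 0.129) (0.760 -0.201 0.134) (0.761 -0.168 0.134) (0.763 -0.136 0.136) (0.711 -0.111 0.001)
268 (0.730 -0.398 0.002) (0.731 -0.363 -0.001) (0.752 -0.315 0.052) (0.754 -0.280 0.054) (0.757 -0.245 0.056) (0.760 -0.210 0.060) (0.759 -0.177 0.055) (0.764 -0.141 0.064) (0.741 -0.111 -0.002)
```

View pics/t_stack.png

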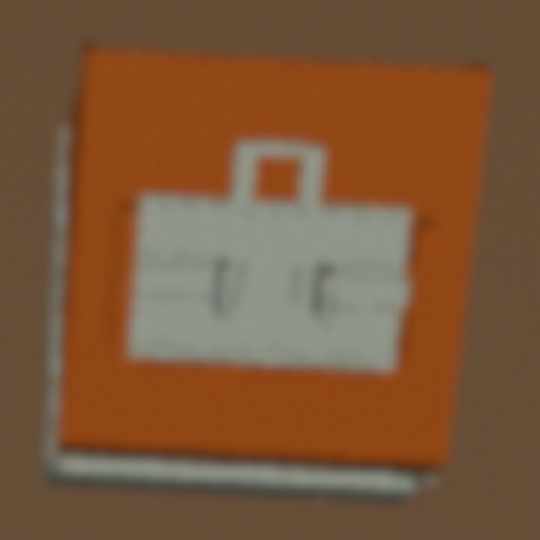

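View pics/s_stack.png

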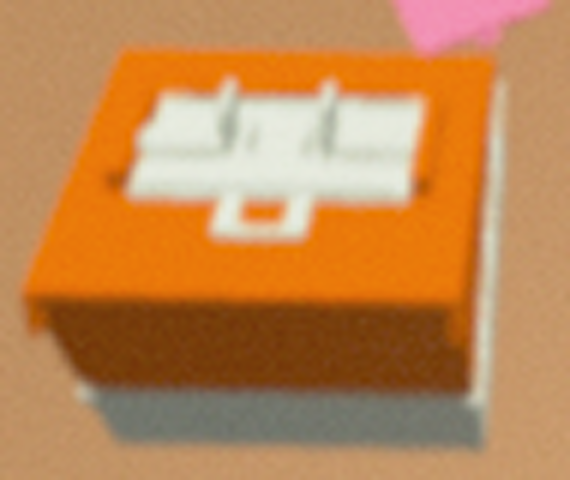

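View pics/st.png

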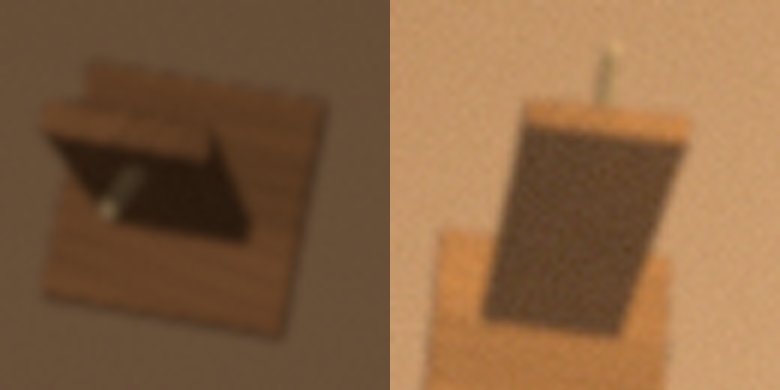

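```bash
cat > m.py <<'E'
from h import *
def rays(n,uv):
    c=camera_info(n);K=c['K'];uv=np.atleast_2d(uv).astype(float)
    r=np.c_[(uv[:,0]-K[0,2])/K[0,0],(uv[:,1]-K[1,2])/K[1,1],np.ones(len(uv))]
    return c['origin'],r@R.from_quat(c['orientation']).as_matrix().T
def onplane(n,uv,nn,dd):
    o,r=rays(n,uv);return o+r*((dd-o@nn)/(r@nn))[:,None]
E
python3 - <<'E'
from m import *
B={'top':(284,360,122,200),'scene':(148,232,200,275)}
for n in('top','scene'):
    im=cv2.imread(f'pics/{n}0.png');d=np.load(n+'0.npy');P=pts(n,d)
    hsv=cv2.cvtColor(im,cv2.COLOR_BGR2HSV);x0,x1,y0,y1=B[n]
    box=np.zeros(d.shape,bool);box[y0:y1,x0:x1]=1
    org=box&(hsv[...,1]>200)&(P[...,2]>.125)&(hsv[...,2]>120)
    wh=box&(hsv[...,1]<90)&(P[...,2]>.125)
    # orange slope fit, robust
    def fit(Q):
        m=np.ones(len(Q),bool)
        for _ in range(8):
            A=np.c_[Q[m][:,:2],np.ones(m.sum())];c=np.linalg.lstsq(A,Q[m][:,2],rcond=None)[0]
            r=Q[:,2]-np.c_[Q[:,:2],np.ones(len(Q))]@c;m=abs(r)<.006
        nn=np.array([-c[0],-c[1],1]);L=np.linalg.norm(nn);nn/=L
        return nn,c[2]/L,m.sum(),np.std(r[m])
    for k,M in(('orange',org),('white',wh)):
        nn,dd,c,sd=fit(P[M]);print(n,k,nn,dd,c,sd,'tilt',np.degrees(np.arccos(nn[2])),'yaw',np.degrees(np.arctan2(-nn[1],-nn[0])), 'c@(0.67,-.225)',(dd-nn[:2]@[.67,-.225])/nn[2])
    cn=cv2.findContours(wh.astype(np.uint8),cv2.RETR_EXTERNAL,cv2.CHAIN_APPROX_NONE)[0];cn=max(cn,key=cv2.contourArea)
    print(n,cv2.boundingRect(cn))
    cv2.imwrite(f'pics/m_{n}.png',crop(np.uint8(wh*255),x0,x1,y0,y1,5))
E
```

```text
top orange [-0.44868036  0.02617145  0.89330901] -0.14496477931991325 2280 0.0028394131505281865 tilt 26.70795282287204 yaw -3.338270803103367 c@(0.67,-.225) 0.18083287411246443
top white [ 0.60691708 -0.25404569  0.75306868] 0.5902021068177133 132 0.0034556208475565835 tilt 41.143099434941114 yaw 157.28660190985815 c@(0.67,-.225) 0.16785637739339235
top (300, 141, 46, 39)
scene orange [-0.45075187  0.02664079  0.89225166] -0.14573032951270623 1554 0.0016181014482784966 tilt 26.842432963866383 yaw -3.3824178289170996 c@(0.67,-.225) 0.18186304450169336
scene white [-0.43493901  0.02407823  0.90013793] -0.12848027468184875 777 0.0023566412269830925 tilt 25.82379619366511 yaw -3.1686603313558757 c@(0.67,-.225) 0.1870229614432177
scene (166, 214, 49, 26)
```

Run:
```python
from m import *
B={'top':(284,360,122,200),'scene':(148,232,200,275)}
yaw=np.radians(-3.4);th=np.radians(27)
ex=np.array([np.cos(th)*np.cos(yaw),np.cos(th)*np.sin(yaw),np.sin(th)]);ey=np.array([-np.sin(yaw),np.cos(yaw),0]);ez=np.cross(ex,ey)
C0=np.array([.67,-.225,.1813]);print(ez,ez@C0)
for n in('top','scene'):
    im=cv2.imread(f'pics/{n}0.png');x0,x1,y0,y1=B[n]
    hsv=cv2.cvtColor(im,cv2.COLOR_BGR2HSV)
    # rectified plane image at z=+4 mm: 1 px=0.5mm, col=y, row=-x
    for zz in(0.0,.004):
        g=np.arange(-140,141,.5)/1000
        X,Y=np.meshgrid(g,g,indexing='ij');W=C0+X[::-1,...,None]*ex+Y[:,::-1,None]*ey+zz*ez
        uv=proj(n,W.reshape(-1,3)).reshape(*X.shape,2).astype(np.float32)
        r=cv2.remap(im,uv[...,0],uv[...,1],cv2.INTER_LINEAR)
        sat=cv2.cvtColor(r,cv2.COLOR_BGR2HSV)[...,1]
        m=(sat<(110 if n=='scene' else 120)).astype(np.uint8)
        if zz: cv2.imwrite(f'pics/rect_{n}.png',r)
        # row/col profile (distance in mm)
        xs=g[::-1]*1000;ys=g[::-1]*1000
        def spans(a,c): 
            i=np.flatnonzero(np.diff(np.r_[0,a,0]));return [(round(c[i[k]],1),round(c[i[k+1]-1],1)) for k in range(0,len(i),2) if i[k+1]-i[k]>6]
        print(n,zz)
        for x in(-40,-35,-30,-25,25,30,35,40,45,60,70): print(' x',x,spans(m[np.argmin(abs(xs-x))],ys))
        for y in(-65,-55,-45,-20,20,0,45,55,65): print(' y',y,spans(m[:,np.argmin(abs(ys-y))],xs))
```

```text
[-0.4531914   0.02692453  0.89100652] -0.1481567733417341
top 0.0
 x -40 [(np.float64(139.5), np.float64(114.5)), (np.float64(76.5), np.float64(-76.5)), (np.float64(-123.5), np.float64(-137.0))]
 x -35 [(np.float64(137.5), np.float64(114.0)), (np.float64(76.5), np.float64(-77.0)), (np.float64(-121.0), np.float64(-132.5)), (np.float64(-136.0), np.float64(-140.0))]
 x -30 [(np.float64(140.5), np.float64(114.0)), (np.float64(76.5), np.float64(-78.5)), (np.float64(-117.0), np.float64(-135.0))]
 x -25 [(np.float64(139.0), np.float64(114.5)), (np.float64(76.5), np.float64(-79.5)), (np.float64(-118.5), np.float64(-121.5)), (np.float64(-125.0), np.float64(-140.0))]
 x 25 [(np.float64(140.5), np.float64(137.5)), (np.float64(130.5), np.float64(115.0)), (np.float64(73.0), np.float64(-72.0)), (np.float64(-122.5), np.float64(-140.0))]
 x 30 [(np.float64(140.0), np.float64(135.5)), (np.float64(131.0), np.float64(115.5)), (np.float64(27.0), np.float64(12.0)), (np.float64(-10.0), np.float64(-25.0)), (np.float64(-119.0), np.float64(-129.5))]
 x 35 [(np.float64(134.5), np.float64(115.5)), (np.float64(
[... 7843 characters left out ...]
loat64(27.5), np.float64(11.5)), (np.float64(-6.5), np.float64(-23.5))]
 x 60 [(np.float64(132.0), np.float64(119.5)), (np.float64(-1.0), np.float64(-8.5))]
 x 70 [(np.float64(132.5), np.float64(120.5))]
 y -65 [(np.float64(27.0), np.float64(-71.0))]
 y -55 [(np.float64(27.0), np.float64(-70.5))]
 y -45 [(np.float64(28.0), np.float64(-71.5))]
 y -20 [(np.float64(56.5), np.float64(-71.5))]
 y 20 [(np.float64(59.5), np.float64(-84.5))]
 y 0 [(np.float64(59.5), np.float64(47.5)), (np.float64(27.5), np.float64(-72.0))]
 y 45 [(np.float64(27.5), np.float64(-71.5))]
 y 55 [(np.float64(27.0), np.float64(-72.0))]
 y 65 [(np.float64(26.5), np.float64(-72.0)), (np.float64(-125.5), np.float64(-140.0))]
```

View pics/rect_scene.png

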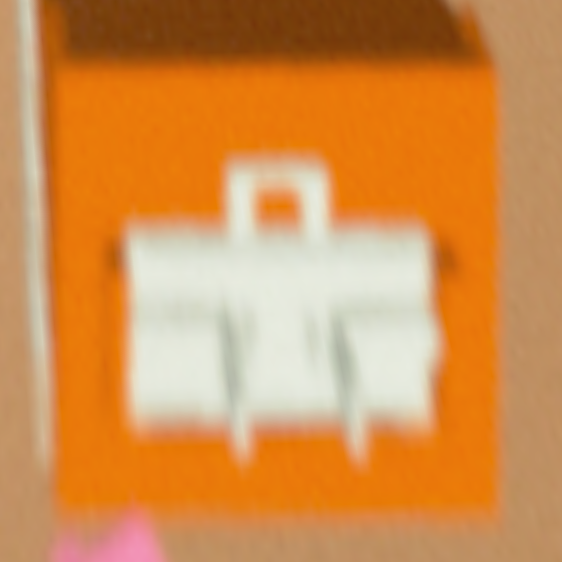

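View pics/rect_top.png

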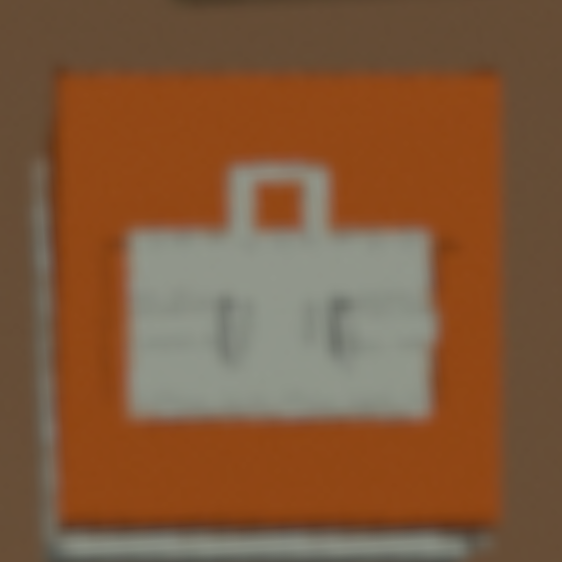

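Run:
```python
from m import *
def up(n,x0,x1,y0,y1,s,name):
    cv2.imwrite(name,crop(cv2.imread(f'pics/{n}0.png'),x0,x1,y0,y1,s))
up('top',178,238,158,218,10,'pics/zt.png');up('scene',282,337,172,252,7,'pics/zs.png')
for (n,uvs,z) in(('top',np.array([[90,62],[328,98],[283,338],[43,298]])/6+[175,155],.02),('top',np.array([[45,105],[40,130],[205,160]])/6+[175,155],.26)):
    print(onplane(n,uvs,np.array([0,0,1.]),z).round(4))
o1,r1=rays('top',[192.5,190.7]);o2,r2=rays('scene',[317,179.5]);r1,r2=r1[0],r2[0]
k=np.linalg.lstsq(np.c_[r1,-r2],o2-o1,rcond=None)[0];print(o1+k[0]*r1,o2+k[1]*r2)
```

```text
[[0.6917 0.2437 0.02  ]
 [0.6679 0.0959 0.02  ]
 [0.5179 0.1223 0.02  ]
 [0.5433 0.2686 0.02  ]]
[[0.6039 0.2298 0.26  ]
 [0.5905 0.232  0.26  ]
 [0.5741 0.146  0.26  ]]
[0.54518723 0.19682296 0.26242801] [0.54535572 0.19825446 0.26267095]
```

View pics/zt.png

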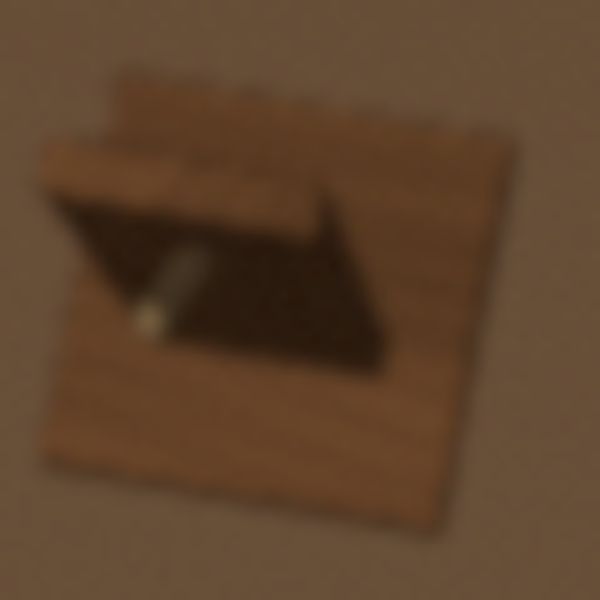

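View pics/zs.png

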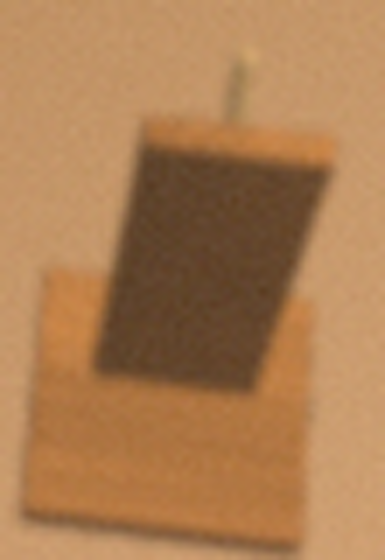

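The cover origin comes out near (0.651, -0.223, 0.172), with the slope's yaw at -3.4°. The peg tip is near (0.545, 0.1975, 0.263) and the stand's yaw is about -9.7°. Next is a helper that turns a target into relative moves.

```bash
cat > rel.py <<'E'
from m import *
def frame(yaw,th):
    y=np.radians(yaw);t=np.radians(th)
    ex=np.array([np.cos(t)*np.cos(y),np.cos(t)*np.sin(y),np.sin(t)]);ey=np.array([-np.sin(y),np.cos(y),0])
    return np.c_[ex,ey,np.cross(ex,ey)]          # cover axes
def tool(F): return np.c_[-F[:,0],F[:,1],-F[:,2]] # tool axes gripping the cover
SEAT=frame(-3.4,27);O=np.array([.6510,-.2229,.1716])
STAND=frame(-9.7,30);ROOT=np.array([.582,.1905,.200])
def rel(p,T,label=''):
    s=sense();R0=R.from_quat(s['tool_rot']).as_matrix()
    d=R0.T@(np.array(p)-s['tcp_pos']);rv=R.from_matrix(R0.T@T).as_rotvec()
    print(label,'tgt',np.round(p,4),'shift',np.round(d/.1,3),'turn',np.round(rv/(2*np.pi),4),'deg',round(float(np.degrees(np.linalg.norm(rv))),1))
E
python3 - <<'E'
from rel import *
for z in(.122,.012): rel(O+z*SEAT[:,2],tool(SEAT),f'seat{z}')
rel([.24,.56,.36],tool(SEAT));rel([.42,.15,.38],tool(SEAT))
E
```

```text
seat0.122 tgt [ 0.5957 -0.2196  0.2803] shift [-6.346 -6.012 -0.489] turn [-0.0127 -0.0744 -0.0515] deg 32.9
seat0.012 tgt [ 0.6456 -0.2226  0.1823] shift [-6.819 -5.848  0.49 ] turn [-0.0127 -0.0744 -0.0515] deg 32.9
 tgt [0.24 0.56 0.36] shift [-0.093 -0.154 -1.296] turn [-0.0127 -0.0744 -0.0515] deg 32.9
 tgt [0.42 0.15 0.38] shift [-3.316 -3.263 -1.491] turn [-0.0127 -0.0744 -0.0515] deg 32.9
```

```bash
python3 -m inch '[[-1,[-0.3,-0.3,-0.7],[0,0,0]],[-1,[-0.6,-0.6,-1],[0,0,0]],[-1,[-1,-1,-1],[0,0,0]],[-1,[-1,-1,-1],[0,0,0]]]' 20; python3 -m inch '[[-1,[-0.3,-0.3,-0.2],[0,0,0]],[-1,[-0.6,-0.6,-0.5],[0,0,0]],[-1,[-1,-1,-0.5],[0,0,0]],[-1,[-1,-1,-0.5],[0,0,0]]]'; python3 -c "
from rel import *
rel(O+.122*SEAT[:,2],tool(SEAT))"
```

```text
t: 0.5
tcp_pos: [0.2927, 0.4457, 0.3327]
tool_rot: [0.194, 0.981, 0.0, 0.001]
force: [0.2, 0.2, -0.2]
finger_gap: 0.994
t: 0.9
tcp_pos: [0.3479, 0.3135, 0.3821]
tool_rot: [0.196, 0.981, -0.0, 0.001]
force: [0.4, 1.5, 0.2]
finger_gap: 0.998
 tgt [ 0.5957 -0.2196  0.2803] shift [-4.336 -3.968  1.029] turn [-0.0127 -0.074  -0.0524] deg 32.9
```

```bash
python3 -m inch '[[-1,[-0.3,-0.3,0],[0,0,0]],[-1,[-0.6,-0.6,0],[0,0,0]],[-1,[-1,-1,0],[0,0,0]]]'; python3 -m inch '[[-1,[-0.3,-0.3,0],[0,0,0]],[-1,[-0.6,-0.6,0],[0,0,0]],[-1,[-1,-1,0],[0,0,0]]]';  python3 -m inch '[[-1,[-0.3,-0.3,0],[-0.003,-0.018,-0.013]],[-1,[-0.6,-0.6,0],[-0.006,-0.037,-0.026]],[-1,[-1,-1,0],[-0.009,-0.055,-0.039]],[-1,[-1,-1,0],[-0.0127,-0.074,-0.052]],[-1,[-1,-1,0],[-0.0127,-0.074,-0.052]]]'; python3 -c "
from rel import *
rel(O+.122*SEAT[:,2],tool(SEAT))"
```

```text
t: 1.2
tcp_pos: [0.398, 0.1922, 0.3808]
tool_rot: [0.193, 0.981, 0.0, -0.001]
force: [1.4, 0.2, 0.4]
finger_gap: 1.0
t: 1.5
tcp_pos: [0.4502, 0.0677, 0.3808]
tool_rot: [0.193, 0.981, 0.001, -0.001]
force: [0.5, 0.7, 0.1]
finger_gap: 1.001
t: 2.0
tcp_pos: [0.502, -0.0626, 0.3786]
tool_rot: [0.03, 0.973, -0.005, 0.23]
force: [0.3, -0.0, -0.4]
finger_gap: 1.001
 tgt [ 0.5957 -0.2196  0.2803] shift [-0.483 -1.515  1.334] turn [ 0.0006 -0.0011 -0.0004] deg 0.5
```

```bash
python3 -m inch '[[-1,[-0.2,-0.35,0.2],[0,0,0]],[-1,[-0.35,-0.7,0.4],[0,0,0]],[-1,[-0.48,-1,0.6],[0,-0.001,0]],[-1,[-0.48,-1,0.6],[0,-0.001,0]]]'; python3 -c "
from rel import *
rel(O+.122*SEAT[:,2],tool(SEAT))"
```

```text
t: 2.4
tcp_pos: [0.5712, -0.1684, 0.3473]
tool_rot: [0.03, 0.972, -0.005, 0.234]
force: [-0.5, -0.2, 0.5]
finger_gap: 1.001
 tgt [ 0.5957 -0.2196  0.2803] shift [ 0.059 -0.499  0.72 ] turn [ 0.0005  0.0002 -0.0004] deg 0.2
```

```bash
python3 -m inch '[[-1,[0.03,-0.3,0.3],[0,0,0]],[-1,[0.06,-0.5,0.6],[0,0,0]],[-1,[0.06,-0.5,1],[0,0,0]],[-1,[0.06,-0.5,1],[0,0,0]],[-1,[0.06,-0.5,1],[0,0,0]],[-1,[0.06,-0.5,1],[0,0,0]]]'
python3 - <<'E'
from rel import *
rel(O+.012*SEAT[:,2],tool(SEAT))
for n,b in(('scene',(140,240,150,270)),('top',(278,368,110,208))):
    p,d=snapshot(n);cv2.imwrite(f'pics/{n}1.png',p);cv2.imwrite(f'pics/c{n}1.png',crop(p,*b,5))
E
```

```text
t: 3.0
tcp_pos: [0.6073, -0.217, 0.2595]
tool_rot: [0.027, 0.971, -0.006, 0.236]
force: [-0.3, 0.3, 0.2]
finger_gap: 1.0
 tgt [ 0.6456 -0.2226  0.1823] shift [ 0.013 -0.036  0.863] turn [0.0004 0.001  0.0005] deg 0.4
```

View pics/cscene1.png

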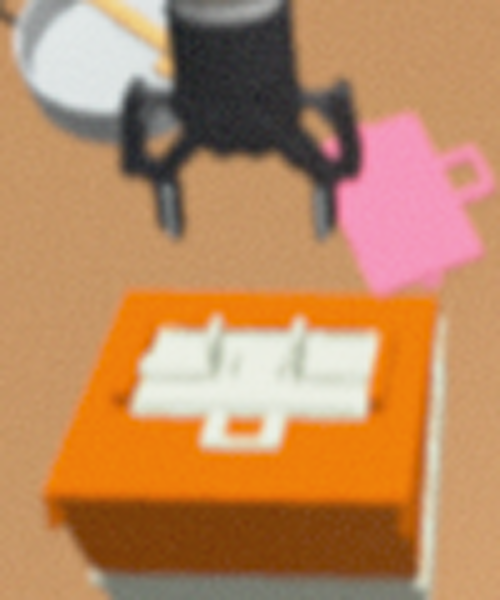

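View pics/ctop1.png

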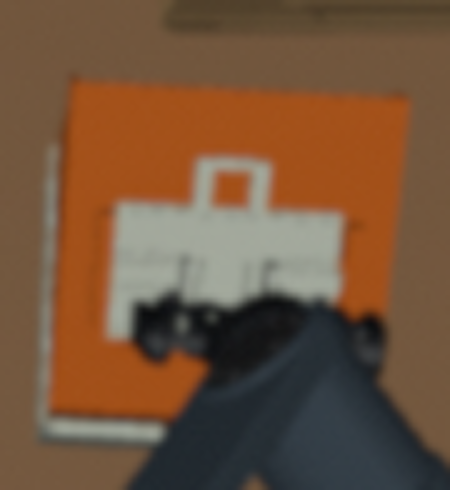

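Run:
```python
from rel import *
s=sense();T=R.from_quat(s['tool_rot']).as_matrix()
for z in(0,-.007,-.013):
    P=[s['tcp_pos']+T@[0,y,z] for y in(-.047,0,.047)]
    print(z,((proj('scene',P)-[140,150])*5).round(0).tolist())
```

```text
0 [[174.0, 249.0], [248.0, 250.0], [322.0, 251.0]]
-0.007 [[173.0, 240.0], [247.0, 241.0], [321.0, 242.0]]
-0.013 [[172.0, 232.0], [246.0, 233.0], [321.0, 234.0]]
```

```bash
python3 -m inch '[[-1,[0.01,-0.03,0.2],[0,0.001,0]],[-1,[0.01,-0.03,0.4],[0,0.001,0]],[-1,[0.01,-0.03,0.6],[0,0.001,0]],[-1,[0.01,-0.03,0.75],[0,0.001,0]],[-1,[0.01,-0.03,0.85],[0,0.001,0]],[-1,[0.01,-0.03,0.89],[0,0.001,0]],[-1,[0.01,-0.03,0.89],[0,0.001,0]],[-1,[0.01,-0.03,0.89],[0,0.001,0]]]'
python3 - <<'E'
from rel import *
rel(O+.009*SEAT[:,2],tool(SEAT))
print(sense()['force'],sense()['ft_torque'])
for n,b in(('scene',(140,240,150,270)),):
    p,d=snapshot(n);cv2.imwrite(f'pics/{n}2.png',p);cv2.imwrite(f'pics/c{n}2.png',crop(p,*b,5))
E
```

```text
t: 3.9
tcp_pos: [0.6465, -0.2233, 0.1788]
tool_rot: [0.028, 0.972, -0.006, 0.233]
force: [0.3, -0.4, 0.7]
finger_gap: 1.006
 tgt [ 0.6469 -0.2227  0.1796] shift [-0.007  0.007 -0.006] turn [ 0.0004 -0.0001  0.0003] deg 0.2
[ 0.25899931 -0.35286836  0.65516853] [0.02679863 0.22907622 0.01737431]
```

View pics/cscene2.png

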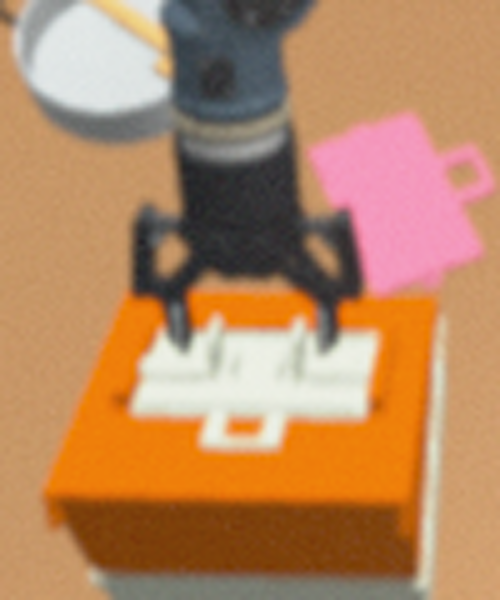

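```bash
python3 - <<'E'
from rel import *
f=lambda P:((proj('scene',P)-[140,150])*5).round(1).tolist()
print('tabs far-edge tops (x=+14,z=38)',f([O+SEAT@[.014,y,.038] for y in(-.0275,.0275)]))
print('tabs -x tops',f([O+SEAT@[-.014,y,.038] for y in(-.0275,.0275)]))
print('tab base +x',f([O+SEAT@[.014,y,.0045] for y in(-.0275,.0275)]))
s=sense();T=R.from_quat(s['tool_rot']).as_matrix()
print('fingers',f([s['tcp_pos']+T@[0,y,-.013] for y in(-.0425,-.055,.0425,.055)]))
print('hole',f([O+SEAT@[.06,0,.004]]))
E
python3 - <<'E'
import cv2
p=cv2.imread('pics/scene2.png');cv2.imwrite('pics/c2b.png',cv2.resize(p[205:245,160:220],None,fx=13,fy=13,interpolation=cv2.INTER_NEAREST))
E
```

```text
tabs far-edge tops (x=+14,z=38) [[205.5, 339.8], [290.4, 341.3]]
tabs -x tops [[213.5, 315.5], [296.7, 317.1]]
tab base +x [[210.2, 381.7], [293.9, 383.2]]
fingers [[188.1, 347.3], [169.2, 347.0], [317.0, 349.3], [336.0, 349.6]]
hole [[240.0, 426.1]]
```

View pics/c2b.png

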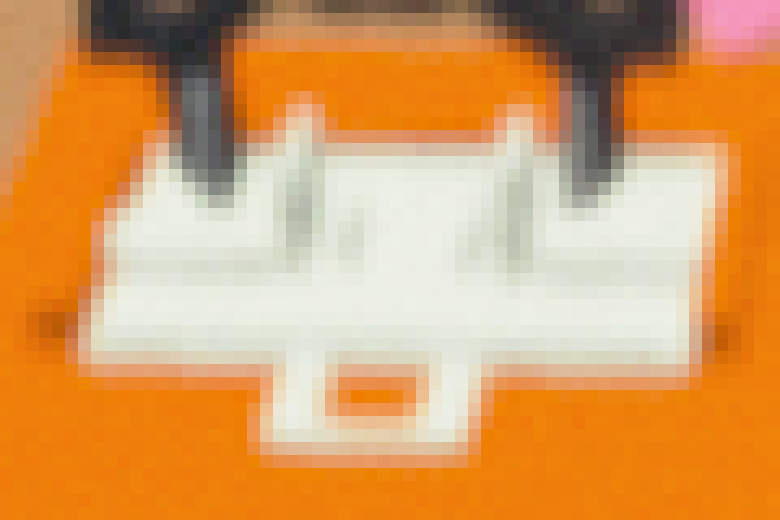

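```bash
python3 -m inch '[[-1,[0,0.006,0],[0,0,0]],[-0.8,[0,0.013,0],[0,0,0]],[-0.6,[0,0.013,0],[0,0,0]],[-0.5,[0,0.013,0],[0,0,0]],[-0.4,[0,0.013,0],[0,0,0]],[-0.35,[0,0.013,0],[0,0,0]],[-0.3,[0,0.013,0],[0,0,0]],[-0.3,[0,0.013,0],[0,0,0]]]' 20
python3 - <<'E'
from rel import *
s=sense();print(s['finger_gap']*85,s['force'],s['ft_torque'])
p,d=snapshot('scene');cv2.imwrite('pics/scene3.png',p);cv2.imwrite('pics/c3.png',cv2.resize(p[205:245,160:220],None,fx=13,fy=13,interpolation=cv2.INTER_NEAREST))
E
```

```text
t: 4.75
tcp_pos: [0.6464, -0.222, 0.1786]
tool_rot: [0.028, 0.972, -0.006, 0.233]
force: [-4.7, 0.9, 4.4]
finger_gap: 0.652
55.43506901577769 [-4.65080723  0.93901901  4.37718245] [-1.89709983e-04  3.61104525e-01  4.11208528e-02]
```

View pics/c3.png

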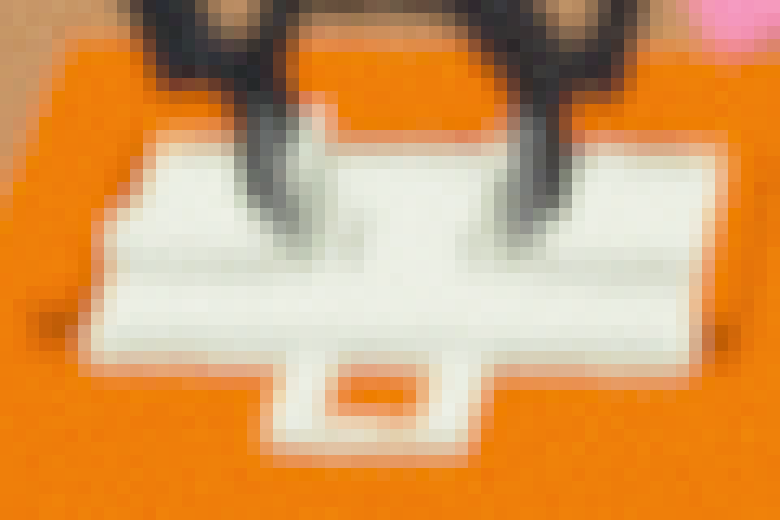

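```bash
python3 -m inch '[[-0.25,[0,0,-0.01],[0,0,0]],[-0.2,[0,0,-0.015],[0,0,0]],[-0.15,[0,0,-0.02],[0,0,0]],[-0.1,[0,0,-0.025],[0,0,0]],[-0.05,[0,0,-0.025],[0,0,0]],[0,[0,0,-0.025],[0,0,0]],[0,[0,0,-0.025],[0,0,0]]]' 20
python3 - <<'E'
from rel import *
s=sense();print(s['finger_gap']*85,s['force'],s['ft_torque'])
E
```

```text
t: 5.5
tcp_pos: [0.6449, -0.2217, 0.1804]
tool_rot: [0.028, 0.972, -0.006, 0.232]
force: [-4.2, 1.6, 3.2]
finger_gap: 0.505
42.92998656378271 [-4.19963712  1.61368729  3.19657089] [ 0.02116986  0.55063353 -0.01236791]
```

```bash
python3 -m inch '[[0.05,[0,0,0],[0,0,0]],[0.1,[0,0,0],[0,0,0]],[0.2,[0,0,0],[0,0,0]],[0.2,[0,0,0],[0,0,0]]]' 20
python3 - <<'E'
from rel import *
s=sense();print(s['finger_gap']*85,s['force'],s['ft_torque'])
p,d=snapshot('scene');cv2.imwrite('pics/scene4.png',p);cv2.imwrite('pics/c4.png',cv2.resize(p[205:245,160:220],None,fx=13,fy=13,interpolation=cv2.INTER_NEAREST))
E
```

```text
t: 5.9
tcp_pos: [0.6449, -0.2217, 0.1804]
tool_rot: [0.028, 0.972, -0.006, 0.232]
force: [-4.8, 0.7, 3.9]
finger_gap: 0.503
42.73581600649566 [-4.81831863  0.68009576  3.87217284] [-0.00263301  0.58890318 -0.07712057]
```

View pics/c4.png

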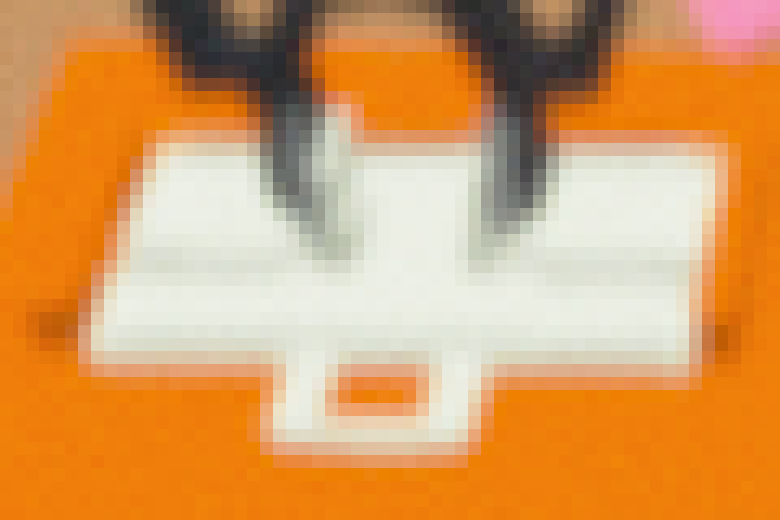

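Both tabs are at their stop (gap 42.7 mm, no longer closing) and the bolt bump at the left edge has gone. I'll lift along the cover's normal, slowly at first.

```bash
python3 -m inch '[[0.2,[0,0,-0.02],[0,0,0]],[0.2,[0,0,-0.04],[0,0,0]],[0.2,[0,0,-0.07],[0,0,0]],[0.2,[0,0,-0.1],[0,0,0]],[0.2,[0,0,-0.1],[0,0,0]]]' 20
python3 - <<'E'
from rel import *
s=sense();print(s['finger_gap']*85,s['force'],s['ft_torque'])
p,d=snapshot('scene');cv2.imwrite('pics/scene5.png',p);cv2.imwrite('pics/c5.png',cv2.resize(p[195:265,150:230],None,fx=8,fy=8,interpolation=cv2.INTER_NEAREST))
E
```

```text
t: 6.45
tcp_pos: [0.6409, -0.2217, 0.1897]
tool_rot: [0.028, 0.972, -0.006, 0.233]
force: [-0.2, 0.2, -0.6]
finger_gap: 0.505
42.952907470791516 [-0.19029783  0.19112983 -0.63330761] [ 0.02716311  0.30161098 -0.02559423]
```

View pics/c5.png

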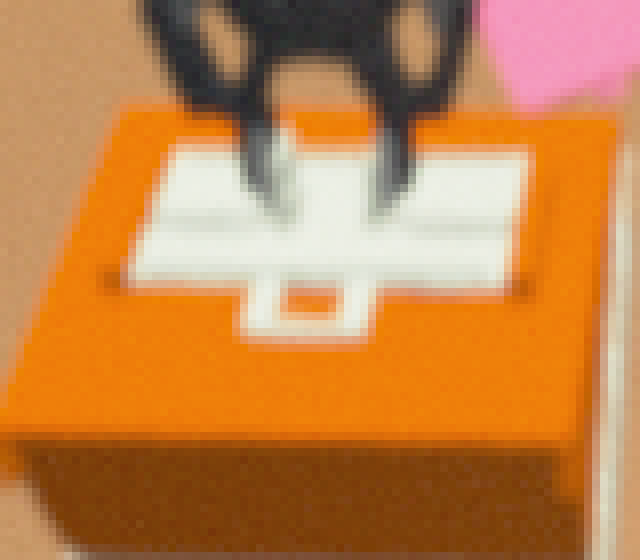

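```bash
python3 -m inch '[[0.2,[0,0,-0.1],[0,0,0]],[0.2,[0,0,-0.25],[0,0,0]],[0.2,[0,0,-0.45],[0,0,0]],[0.2,[0,0,-0.7],[0,0,0]],[0.2,[0,0,-0.95],[0,0,0]],[0.2,[0,0,-1],[0,0,0]],[0.2,[0,0,-1],[0,0,0]]]' 20
python3 - <<'E'
from rel import *
s=sense();print(s['finger_gap']*85,s['force'],s['ft_torque'])
p,d=snapshot('scene');cv2.imwrite('pics/scene6.png',p);cv2.imwrite('pics/c6.png',crop(p,140,240,150,280,5))
E
```

```text
t: 7.2
tcp_pos: [0.5956, -0.2195, 0.2803]
tool_rot: [0.028, 0.972, -0.007, 0.234]
force: [0.1, 0.4, -1.5]
finger_gap: 0.507
43.10231036833751 [ 0.09088251  0.38766626 -1.51848874] [ 0.03182453  0.33928354 -0.01159899]
```

View pics/c6.png

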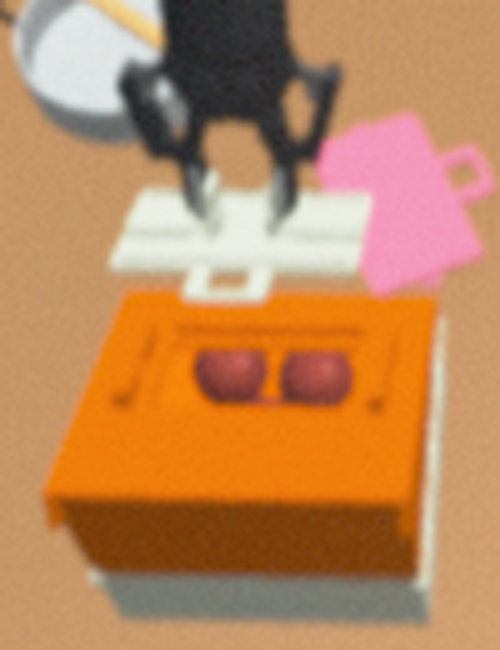

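```bash
cat >> rel.py <<'E'
HT=np.array([-.0614,0,.0087])  # hole in tool frame
PT=STAND[:,2]
def hang(s,th=30,yaw=-9.7):
    T=tool(frame(yaw,th));return ROOT+s*PT-T@HT,T
E
python3 - <<'E'
from rel import *
s=sense();T=R.from_quat(s['tool_rot']).as_matrix()
H=s['tcp_pos']+T@HT
print('pred hole',((proj('scene',H)-[140,150])*5).round(1),'plate corners',((proj('scene',[s['tcp_pos']+T@[x,y,.0067] for x in(-.0474,.0446) for y in(-.075,.075)])-[140,150])*5).round(0).tolist())
for z in(.13,.11,.05):
    p,t=hang(z);rel(p,t,f's={z}')
E
```

```text
pred hole [[225.8 283.7]] plate corners [[107.0, 267.0], [353.0, 270.0], [140.0, 191.0], [369.0, 194.0]]
s=0.13 tgt [0.4612 0.2111 0.2894] shift [ 1.366  4.221 -0.808] turn [ 0.0087 -0.0085  0.0157] deg 7.1
s=0.11 tgt [0.4711 0.2095 0.2721] shift [ 1.356  4.209 -0.608] turn [ 0.0087 -0.0085  0.0157] deg 7.1
s=0.05 tgt [0.5007 0.2044 0.2201] shift [ 1.326  4.175 -0.01 ] turn [ 0.0087 -0.0085  0.0157] deg 7.1
```

```bash
python3 -m inch '[[0.2,[0,0.1,-0.25],[0,0,0]],[0.2,[0.1,0.3,-0.5],[0,0,0]],[0.2,[0.2,0.6,-0.75],[0,0,0]],[0.2,[0.3,0.85,-0.9],[0,0,0]],[0.2,[0.4,1,-1],[0,0,0]]]' 20; python3 -m inch '[[0.2,[0.1,0.3,0],[0,0,0.003]],[0.2,[0.2,0.6,0],[0.002,-0.002,0.006]],[0.2,[0.3,0.9,0],[0.004,-0.004,0.009]],[0.2,[0.3,1,0],[0.006,-0.006,0.012]],[0.2,[0.3,1,0],[0.0087,-0.0085,0.0157]]]'; python3 -m inch '[[0.2,[0.1,0.3,0],[0,0,0]],[0.2,[0.2,0.6,0],[0,0,0]],[0.2,[0.3,0.9,0],[0,0,0]],[0.2,[0.3,1,0],[0,0,0]],[0.2,[0.3,1,0],[0,0,0]]]'
python3 - <<'E'
from rel import *
s=sense();print(s['finger_gap']*85,s['force'])
for z in(.13,.11,.05):
    p,t=hang(z);rel(p,t,f's={z}')
E
```

```text
t: 7.75
tcp_pos: [0.5194, -0.1129, 0.3491]
tool_rot: [0.027, 0.972, -0.005, 0.232]
force: [0.1, -0.3, -1.9]
finger_gap: 0.501
t: 8.25
tcp_pos: [0.4983, -0.0114, 0.3346]
tool_rot: [0.081, 0.963, -0.021, 0.256]
force: [0.0, 0.8, -1.1]
finger_gap: 0.5
t: 8.75
tcp_pos: [0.49, 0.0913, 0.3198]
tool_rot: [0.08, 0.963, -0.021, 0.256]
force: [0.6, 0.1, -1.3]
finger_gap: 0.502
42.68448582513812 [ 0.57500764  0.08595163 -1.31352027]
s=0.13 tgt [0.4612 0.2111 0.2894] shift [0.569 1.135 0.024] turn [ 0.0003 -0.0006  0.0005] deg 0.3
s=0.11 tgt [0.4711 0.2095 0.2721] shift [0.569 1.134 0.224] turn [ 0.0003 -0.0006  0.0005] deg 0.3
s=0.05 tgt [0.5007 0.2044 0.2201] shift [0.566 1.133 0.824] turn [ 0.0003 -0.0006  0.0005] deg 0.3
```

```bash
python3 -m inch '[[0.2,[0.2,0.3,-0.05],[0,0,0]],[0.2,[0.4,0.6,-0.05],[0,0,0]],[0.2,[0.57,0.85,-0.05],[0,0,0]],[0.2,[0.57,1,0],[0,0,0]],[0.2,[0.57,1,0],[0,0,0]]]' 20; python3 -m inch '[[0.2,[0,0.07,0],[0,0,0]],[0.2,[0,0.13,0.1],[0,0,0]],[0.2,[0,0.13,0.2],[0,0,0]],[0.2,[0,0.13,0.2],[0,0,0]],[0.2,[0,0.13,0.2],[0,0,0]]]';python3 - <<'E'
from rel import *
s=sense();print(s['finger_gap']*85,s['force'])
for z in(.11,.05):
    p,t=hang(z);rel(p,t,f's={z}')
T=R.from_quat(s['tool_rot']).as_matrix();H=s['tcp_pos']+T@HT
for n,b in(('scene',(275,375,140,260)),('top',(165,255,140,230))):
    p,d=snapshot(n);cv2.imwrite(f'pics/{n}7.png',p);cv2.imwrite(f'pics/c{n}7.png',crop(p,*b,6 if n=='top' else 5))
    k=6 if n=='top' else 5
    print(n,'hole',((proj(n,H)-[b[0],b[2]])*k).round(0),'tip',((proj(n,ROOT+.075*PT)-[b[0],b[2]])*k).round(0))
E
```

```text
t: 9.25
tcp_pos: [0.459, 0.1975, 0.2918]
tool_rot: [0.081, 0.963, -0.021, 0.257]
force: [-0.3, -1.2, -1.0]
finger_gap: 0.505
t: 9.75
tcp_pos: [0.4708, 0.2068, 0.2748]
tool_rot: [0.082, 0.963, -0.022, 0.257]
force: [0.3, 0.3, -0.4]
finger_gap: 0.5
42.48203029323242 [ 0.25278588  0.25101289 -0.40961476]
s=0.11 tgt [0.4711 0.2095 0.2721] shift [0.015 0.027 0.023] turn [-0.0001 -0.0003 -0.0001] deg 0.1
s=0.05 tgt [0.5007 0.2044 0.2201] shift [0.013 0.027 0.623] turn [-0.0001 -0.0003 -0.0001] deg 0.1
scene hole [[213. 144.]] tip [[208. 195.]]
top hole [[154. 325.]] tip [[164. 303.]]
```

View pics/cscene7.png

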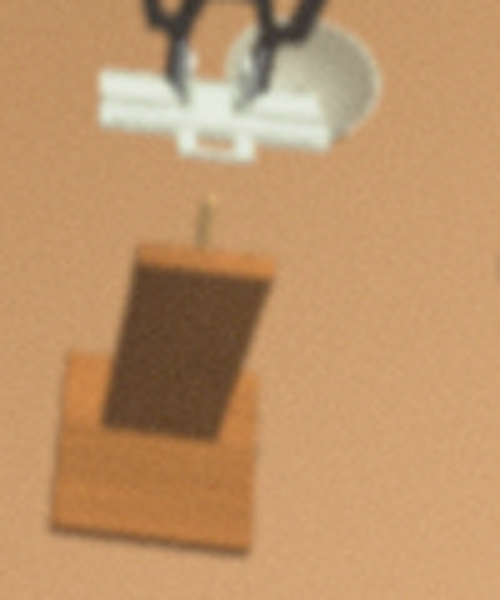

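View pics/ctop7.png

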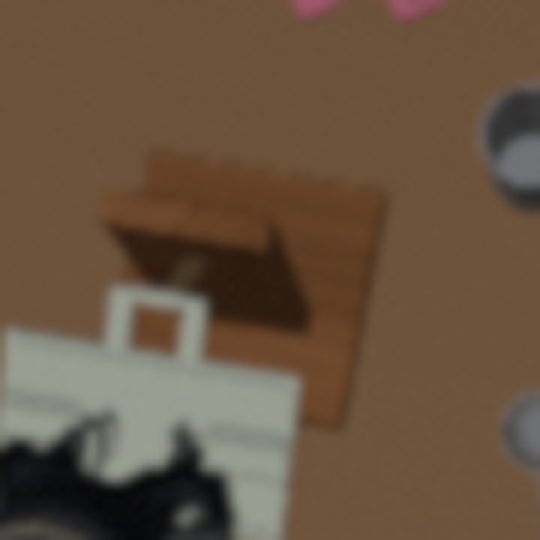

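```bash
python3 -m inch '[[0.2,[0.01,0.02,0.05],[0,0,0]],[0.2,[0.01,0.02,0.15],[0,0,0]],[0.2,[0.01,0.02,0.25],[0,0,0]],[0.2,[0.01,0.02,0.35],[0,0,0]],[0.2,[0.01,0.02,0.45],[0,0,0]],[0.2,[0.01,0.02,0.45],[0,0,0]],[0.2,[0.01,0.02,0.45],[0,0,0]]]' 20;python3 - <<'E'
from rel import *
s=sense();print(s['finger_gap']*85,s['force'])
for z in(.05,.04):
    p,t=hang(z);rel(p,t,f's={z}')
for n,b in(('scene',(285,345,155,215)),('top',(165,225,165,225))):
    p,d=snapshot(n);cv2.imwrite(f'pics/{n}8.png',p);cv2.imwrite(f'pics/c{n}8.png',crop(p,*b,8))
E
python3 -c "
import cv2,numpy as np
cv2.imwrite('pics/c8.png',cv2.resize(np.hstack([cv2.imread('pics/cscene8.png'),cv2.imread('pics/ctop8.png')]),(800,400)))"
```

```text
t: 10.55
tcp_pos: [0.4924, 0.2057, 0.2354]
tool_rot: [0.082, 0.963, -0.022, 0.257]
force: [-0.4, -0.6, -2.1]
finger_gap: 0.505
42.927130268655304 [-0.36338688 -0.6046633  -2.08159861]
s=0.05 tgt [0.5007 0.2044 0.2201] shift [0.004 0.001 0.174] turn [-0.     -0.0003 -0.    ] deg 0.1
s=0.04 tgt [0.5056 0.2036 0.2115] shift [0.004 0.001 0.274] turn [-0.     -0.0003 -0.    ] deg 0.1
```

View pics/c8.png

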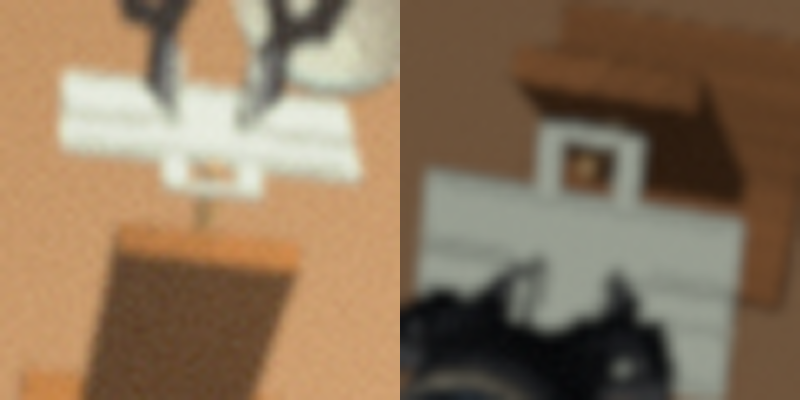

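```bash
python3 -m inch '[[0.2,[0,0,0.06],[0,0,0]],[0.2,[0,0,0.12],[0,0,0]],[0.2,[0,0,0.18],[0,0,0]],[0.2,[0,0,0.22],[0,0,0]],[0.2,[0,0,0.22],[0,0,0]]]' 20;python3 - <<'E'
from rel import *
s=sense();print(s['finger_gap']*85,s['force'])
for z,th in((.042,30),(.042,40),(.04,45),(.038,50)):
    p,t=hang(z,th);rel(p,t,f's={z} {th}')
E
```

```text
t: 11.15
tcp_pos: [0.5033, 0.2038, 0.2162]
tool_rot: [0.082, 0.963, -0.022, 0.257]
force: [-0.8, 0.5, -2.0]
finger_gap: 0.501
42.617292256873974 [-0.75145583  0.48374951 -2.02712991]
s=0.042 30 tgt [0.5046 0.2037 0.2132] shift [0.004 0.001 0.032] turn [-0.     -0.0003 -0.    ] deg 0.1
s=0.042 40 tgt [0.5094 0.2029 0.2036] shift [0.01  0.002 0.14 ] turn [-0.     -0.0281 -0.    ] deg 10.1
s=0.04 45 tgt [0.5134 0.2022 0.1974] shift [0.005 0.002 0.214] turn [-0.     -0.0419 -0.    ] deg 15.1
s=0.038 50 tgt [0.5178 0.2015 0.1915] shift [-0.004  0.002  0.287] turn [-0.     -0.0558 -0.    ] deg 20.1
```

```bash
python3 -m inch '[[0.2,[0.005,0,0.07],[0,-0.01,0]],[0.2,[0.01,0,0.11],[0,-0.02,0]],[0.2,[0.01,0,0.14],[0,-0.028,0]],[0.2,[0.005,0,0.18],[0,-0.035,0]],[0.2,[0.005,0,0.21],[0,-0.042,0]],[0.2,[0,0,0.25],[0,-0.049,0]],[0.2,[0,0,0.28],[0,-0.056,0]],[0.2,[0,0,0.28],[0,-0.056,0]],[0.2,[0,0,0.28],[0,-0.056,0]]]' 20;python3 - <<'E'
from rel import *
s=sense();print(s['finger_gap']*85,s['force'],s['ft_torque'])
for z,th in((.038,50),(.03,50)):
    p,t=hang(z,th);rel(p,t,f's={z} {th}')
for n,b in(('scene',(285,345,155,215)),('top',(165,225,165,225))):
    p,d=snapshot(n);cv2.imwrite(f'pics/{n}9.png',p);cv2.imwrite(f'pics/c{n}9.png',crop(p,*b,8))
E
python3 -c "
import cv2,numpy as np
cv2.imwrite('pics/c9.png',cv2.resize(np.hstack([cv2.imread('pics/cscene9.png'),cv2.imread('pics/ctop9.png')]),(800,400)))"
```

```text
t: 12.05
tcp_pos: [0.517, 0.2165, 0.2397]
tool_rot: [0.092, 0.92, -0.058, 0.376]
force: [-19.7, -18.7, -8.2]
finger_gap: 0.504
42.82199380223609 [-19.69569364 -18.74811357  -8.19056736] [-1.73587739  3.69623768 -3.47141076]
s=0.038 50 tgt [0.5178 0.2015 0.1915] shift [ 0.315 -0.127  0.374] turn [-0.0095 -0.0148 -0.0005] deg 6.3
s=0.03 50 tgt [0.5217 0.2008 0.1845] shift [ 0.335 -0.122  0.452] turn [-0.0095 -0.0148 -0.0005] deg 6.3
```

View pics/c9.png

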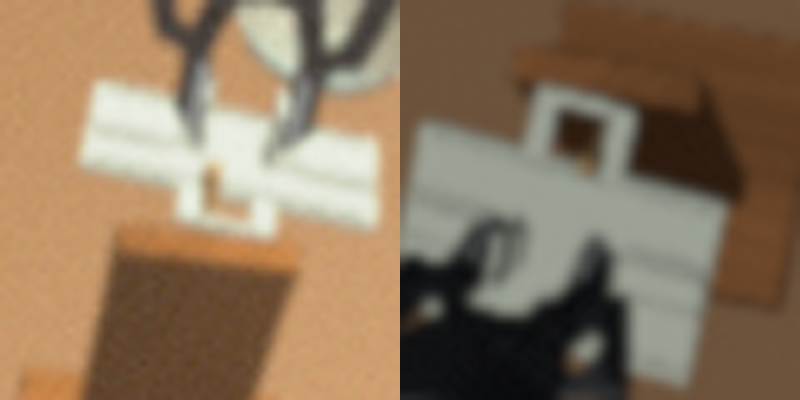

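Run:
```python
from rel import *
s=sense();print(s['q'].round(3),s['tcp_pos'],s['force'])
p,t=hang(.045,30);rel(p,t)
x=s['tcp_pos']+R.from_quat(s['tool_rot']).as_matrix()@HT;print(x,(x-ROOT)@STAND)
```

```text
[ 0.435  0.388  2.023 -1.418  0.469  0.305] [0.51693805 0.2164931  0.23969508] [-21.62802165 -16.95010936  -5.60698654]
 tgt [0.5031 0.204  0.2158] shift [ 0.249 -0.143  0.098] turn [-0.0092  0.0407 -0.0022] deg 15.0
[0.56585571 0.20723491 0.27666802] [0.02211064 0.01377552 0.07576302]
```

The tilt to 50° ran into joint 4's limit (q4 = -1.418, q5 near 0). That pushed the hole off its line and the cover is now leaning on the peg tip. I'll back straight up along the peg, then square up again.

```bash
python3 - <<'E'
from rel import *
s=sense();T=R.from_quat(s['tool_rot']).as_matrix();print('p in tool',T.T@PT, 'stand -x,-y in tool', T.T@-STAND[:,0],T.T@-STAND[:,1])
E
python3 -m inch '[[0.2,[0.02,-0.06,-0.1],[0,0,0]],[0.2,[0.04,-0.1,-0.2],[0,0,0]]]' 20
python3 - <<'E'
from rel import *
s=sense();print(s['q'].round(3),s['force'])
x=s['tcp_pos']+R.from_quat(s['tool_rot']).as_matrix()@HT;print(x,(x-ROOT)@STAND)
p,t=hang(.11,30);rel(p,t)
E
```

```text
p in tool [-0.25298916 -0.05547222 -0.96587749] stand -x,-y in tool [ 0.96745023 -0.02074341 -0.25220977] [-0.00604496 -0.99824473  0.05891447]
t: 12.35
tcp_pos: [0.5077, 0.2164, 0.2571]
tool_rot: [0.088, 0.918, -0.052, 0.383]
force: [1.8, -6.5, -3.6]
finger_gap: 0.502
[ 0.44   0.345  2.038 -1.4    0.467  0.277] [ 1.80403706 -6.50261303 -3.63624499]
[0.55612771 0.20750113 0.29480905] [0.02283805 0.01239887 0.09629051]
 tgt [0.4711 0.2095 0.2721] shift [ 0.137 -0.146 -0.348] turn [-0.0068  0.043  -0.0015] deg 15.7
```

```bash
python3 -m inch '[[0.2,[0,-0.03,-0.15],[0,0,0]],[0.2,[0.05,-0.08,-0.25],[-0.002,0.014,0]],[0.2,[0.1,-0.12,-0.35],[-0.004,0.028,0]],[0.2,[0.137,-0.146,-0.348],[-0.0068,0.043,-0.0015]],[0.2,[0.137,-0.146,-0.348],[-0.0068,0.043,-0.0015]],[0.2,[0.137,-0.146,-0.348],[-0.0068,0.043,-0.0015]]]' 20
python3 - <<'E'
from rel import *
s=sense();print(s['q'].round(3),s['force'],s['ft_torque'])
p,t=hang(.11,30);rel(p,t)
x=s['tcp_pos']+R.from_quat(s['tool_rot']).as_matrix()@HT
for n,b in(('scene',(285,345,145,215)),('top',(165,225,165,235))):
    p,d=snapshot(n);cv2.imwrite(f'pics/{n}10.png',p);cv2.imwrite(f'pics/c{n}10.png',crop(p,*b,6));print(n,(proj(n,x)-[b[0],b[2]])*6+2.5)
cv2.imwrite('pics/c10.png',np.hstack([cv2.imread('pics/cscene10.png'),cv2.imread('pics/ctop10.png')]))
E
```

```text
t: 12.95
tcp_pos: [0.4747, 0.2141, 0.2756]
tool_rot: [0.078, 0.962, -0.016, 0.261]
force: [-0.5, -0.5, -1.0]
finger_gap: 0.503
[ 0.346  0.221  1.953 -0.478  0.542 -0.703] [-0.52251985 -0.50191563 -0.98073858] [0.05916879 0.29707503 0.01960236]
 tgt [0.4711 0.2095 0.2721] shift [ 0.042 -0.052  0.016] turn [0.0021 0.0009 0.0005] deg 0.8
scene [[213.54653066 149.39029632]]
top [[140.60051063 169.27721982]]
```

View pics/c10.png

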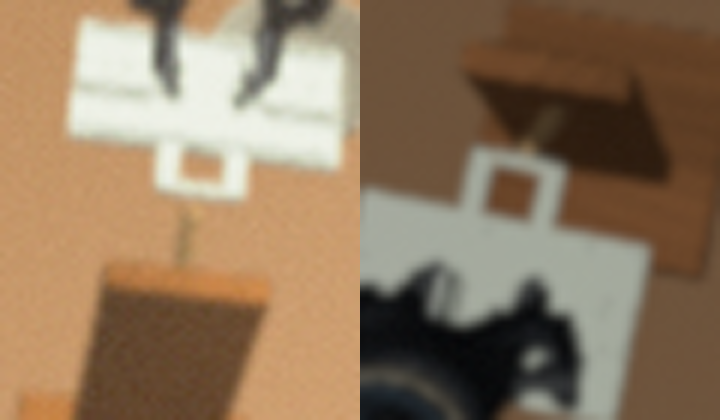

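Run:
```python
from rel import *
o1,r1=rays('top',[189.9,196.25]);o2,r2=rays('scene',[318.25,172.6]);r1,r2=r1[0],r2[0]
k=np.linalg.lstsq(np.c_[r1,-r2],o2-o1,rcond=None)[0];a,b=o1+k[0]*r1,o2+k[1]*r2;print('hole tri',a,b)
s=sense();T=R.from_quat(s['tool_rot']).as_matrix();h=(a+b)/2;print('hole in tool',T.T@(h-s['tcp_pos']),'was',HT)
for n in('scene','top'):
    p,d=snapshot(n);P=pts(n,d);hsv=cv2.cvtColor(p,cv2.COLOR_BGR2HSV);print
    q=(P-s['tcp_pos'])@T
    M=(abs(q[...,0])<.09)&(abs(q[...,1])<.08)&(q[...,2]>-.03)&(q[...,2]<.06)&(hsv[...,1]<70)&(hsv[...,2]>100)
    Q=q[M];m=np.ones(len(Q),bool)
    for _ in range(10):
        c=np.linalg.lstsq(np.c_[Q[m][:,:2],np.ones(m.sum())],Q[m][:,2],rcond=None)[0];r=Q[:,2]-np.c_[Q[:,:2],np.ones(len(Q))]@c;m=abs(r)<.005
    print(n,M.sum(),m.sum(),c,'slope deg x,y',np.degrees(np.arctan(c[:2])))
```

```text
hole tri [0.52556443 0.20269093 0.27383548] [0.52563852 0.20331714 0.27394454]
hole in tool [-0.04467774 -0.00237959  0.02745731] was [-0.0614  0.      0.0087]
scene 909 760 [-0.43778425  0.00875355  0.01099277] slope deg x,y [-23.64304593   0.50152881]
top 945 796 [-0.43609688  0.00995919  0.01200033] slope deg x,y [-23.56186562   0.57060098]
```

The cover pivoted about 24° in the grip about tool y, so it now lies nearly level (about 6° instead of 30°). The hole is at (-45, -2, 27) mm in the tool frame. It still passes over the peg with about 12 mm of free play, so I'll re-aim with the new offset and keep the tool at 30°.

```bash
sed -i 's/^HT=.*/HT=np.array([-.0447,-.0024,.0275])/' rel.py
python3 - <<'E'
from rel import *
for z in(.10,.065,.042):
    p,t=hang(z);rel(p,t,f's={z}')
E
```

```text
s=0.1 tgt [0.4814 0.2101 0.2881] shift [-0.144 -0.022 -0.078] turn [0.0016 0.0008 0.0008] deg 0.7
s=0.065 tgt [0.4987 0.2072 0.2578] shift [-0.142 -0.026  0.272] turn [0.0016 0.0008 0.0008] deg 0.7
s=0.042 tgt [0.51   0.2052 0.2378] shift [-0.141 -0.028  0.502] turn [0.0016 0.0008 0.0008] deg 0.7
```

```bash
python3 -m inch '[[0.2,[-0.05,-0.01,-0.06],[0,0,0]],[0.2,[-0.1,-0.02,-0.08],[0.0016,0.0008,0.0008]],[0.2,[-0.144,-0.022,-0.078],[0.0016,0.0008,0.0008]],[0.2,[-0.144,-0.022,-0.078],[0.0016,0.0008,0.0008]],[0.2,[-0.144,-0.022,-0.078],[0.0016,0.0008,0.0008]]]' 20
python3 - <<'E'
from rel import *
s=sense();print(s['q'].round(3),s['force'])
for z in(.1,.065):
    p,t=hang(z,30);rel(p,t)
for n,b in(('scene',(285,345,145,215)),('top',(165,225,165,235))):
    p,d=snapshot(n);cv2.imwrite(f'pics/{n}11.png',p);cv2.imwrite(f'pics/c{n}11.png',crop(p,*b,6))
cv2.imwrite('pics/c11.png',np.hstack([cv2.imread('pics/cscene11.png'),cv2.imread('pics/ctop11.png')]))
E
```

```text
t: 13.65
tcp_pos: [0.4817, 0.2103, 0.2882]
tool_rot: [0.082, 0.963, -0.022, 0.258]
force: [0.4, 0.1, -1.7]
finger_gap: 0.507
[ 0.337  0.21   1.919 -0.447  0.593 -0.744] [ 0.42940977  0.08051641 -1.73120013]
 tgt [0.4814 0.2101 0.2881] shift [ 0.003 -0.003 -0.   ] turn [ 0.0001 -0.0001 -0.    ] deg 0.0
 tgt [0.4987 0.2072 0.2578] shift [ 0.003 -0.003  0.35 ] turn [ 0.0001 -0.0001 -0.    ] deg 0.0
```

View pics/c11.png

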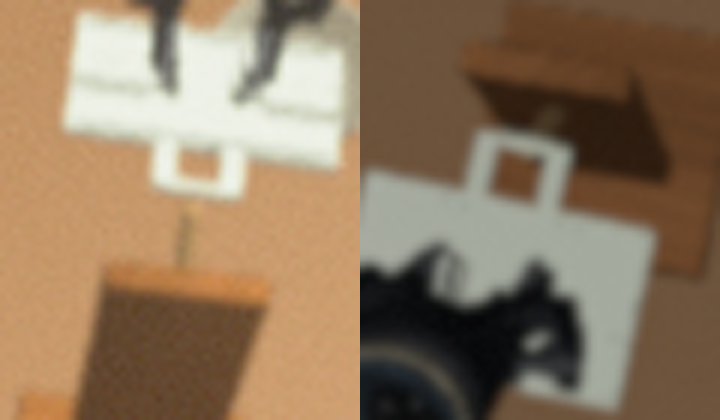

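```bash
python3 -m inch '[[0.2,[0,0,0.06],[0,0,0]],[0.2,[0,0,0.14],[0,0,0]],[0.2,[0,0,0.22],[0,0,0]],[0.2,[0,0,0.3],[0,0,0]],[0.2,[0,0,0.35],[0,0,0]],[0.2,[0,0,0.35],[0,0,0]]]' 20
python3 - <<'E'
from rel import *
s=sense();print(s['q'].round(3),s['force'])
for z in(.042,.035):
    p,t=hang(z,30);rel(p,t)
for n,b in(('scene',(285,345,145,215)),('top',(165,225,165,235))):
    p,d=snapshot(n);cv2.imwrite(f'pics/{n}12.png',p);cv2.imwrite(f'pics/c{n}12.png',crop(p,*b,6))
cv2.imwrite('pics/c12.png',np.hstack([cv2.imread('pics/cscene12.png'),cv2.imread('pics/ctop12.png')]))
E
```

```text
t: 14.35
tcp_pos: [0.4989, 0.2072, 0.2568]
tool_rot: [0.082, 0.963, -0.022, 0.257]
force: [-0.3, -0.2, -1.7]
finger_gap: 0.503
[ 0.316  0.279  1.932 -0.494  0.513 -0.704] [-0.33134496 -0.22472199 -1.71493794]
 tgt [0.51   0.2052 0.2378] shift [-0.003 -0.     0.22 ] turn [-0.     -0.0003  0.    ] deg 0.1
 tgt [0.5134 0.2047 0.2318] shift [-0.003 -0.     0.29 ] turn [-0.     -0.0003  0.    ] deg 0.1
```

View pics/c12.png

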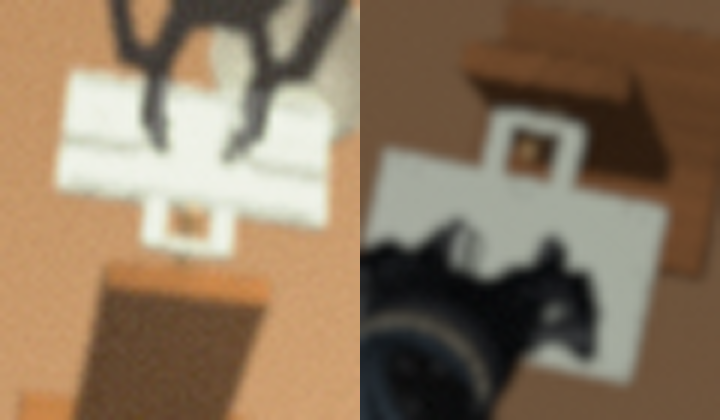

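```bash
python3 -m inch '[[0.2,[0,0,0.05],[0,0,0]],[0.2,[0,0,0.1],[0,0,0]],[0.2,[0,0,0.15],[0,0,0]],[0.2,[0,0,0.2],[0,0,0]],[0.2,[0,0,0.22],[0,0,0]],[0.2,[0,0,0.22],[0,0,0]]]' 20
python3 - <<'E'
from rel import *
s=sense();print(s['q'].round(3),s['force'],s['ft_torque'])
for n,b in(('scene',(285,345,145,215)),('top',(165,225,165,235))):
    p,d=snapshot(n);cv2.imwrite(f'pics/{n}13.png',p);cv2.imwrite(f'pics/c{n}13.png',crop(p,*b,6))
cv2.imwrite('pics/c13.png',np.hstack([cv2.imread('pics/cscene13.png'),cv2.imread('pics/ctop13.png')]))
E
```

```text
t: 15.05
tcp_pos: [0.5098, 0.2055, 0.2384]
tool_rot: [0.082, 0.963, -0.022, 0.257]
force: [0.8, 0.3, -1.9]
finger_gap: 0.506
[ 0.304  0.321  1.937 -0.53   0.466 -0.672] [ 0.80839361  0.31725425 -1.92954667] [0.09764882 0.36225832 0.00587379]
```

View pics/c13.png

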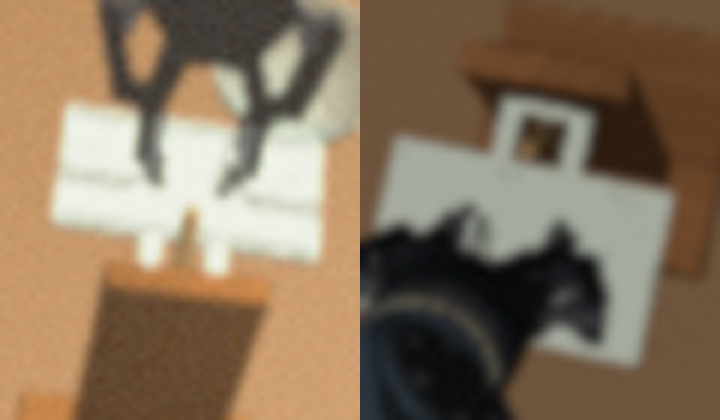

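```bash
python3 -m inch '[[0,[0,0,0],[0,0,0]],[-0.2,[0,0,0],[0,0,0]],[-0.35,[0,0,0],[0,0,0]],[-0.5,[0,0,0],[0,0,0]],[-0.7,[0,0,0],[0,0,0]],[-1,[0,0,0],[0,0,0]],[-1,[0,0,0],[0,0,0]],[-1,[0,0,0],[0,0,0]]]' 20
python3 - <<'E'
from rel import *
s=sense();print(s['finger_gap'],s['force'],s['ft_torque'])
for n,b in(('scene',(285,345,145,215)),('top',(165,225,165,235))):
    p,d=snapshot(n);cv2.imwrite(f'pics/{n}14.png',p);cv2.imwrite(f'pics/c{n}14.png',crop(p,*b,6))
cv2.imwrite('pics/c14.png',np.hstack([cv2.imread('pics/cscene14.png'),cv2.imread('pics/ctop14.png')]))
E
```

```text
t: 15.95
tcp_pos: [0.5098, 0.2057, 0.239]
tool_rot: [0.082, 0.962, -0.021, 0.258]
force: [-0.0, -1.2, 0.4]
finger_gap: 0.998
0.9978952676834983 [-0.02749178 -1.17205788  0.37138085] [0.04246852 0.20027127 0.00815916]
```

View pics/c14.png

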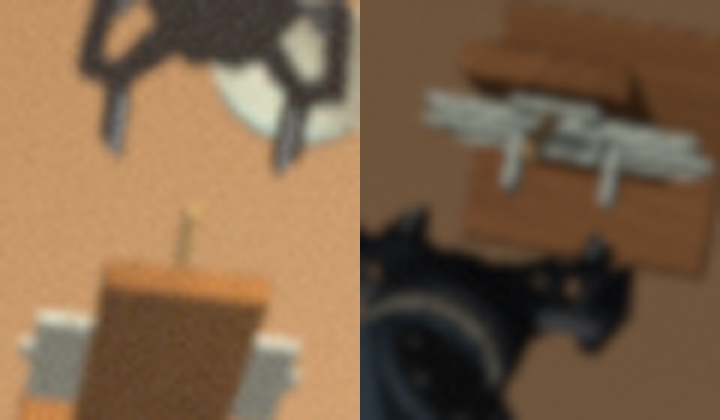

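The cover swung down and now hangs against the board with its tabs toward the robot, and the fingers are clear. Withdrawing along the tool axis.

```bash
python3 -m inch '[[-1,[0.02,0,-0.2],[0,0,0]],[-1,[0.1,0,-0.5],[0,0,0]],[-1,[0.2,0,-0.8],[0,0,0]],[-1,[0.3,0,-1],[0,0,0]],[-1,[0.3,0,-1],[0,0,0]]]' 20
python3 -m inch '[[-1,[0.3,0,-0.2],[0,0,0]],[-1,[0.5,0,-0.4],[0,0,0]],[-1,[0.6,0,-0.5],[0,0,0]],[-1,[0.6,0,-0.5],[0,0,0]],[-1,[0.6,0,-0.5],[0,0,0]],[-1,[0.6,0,-0.5],[0,0,0]],[-1,[0.6,0,-0.5],[0,0,0]],[-1,[0.6,0,-0.5],[0,0,0]],[-1,[0.6,0,-0.5],[0,0,0]],[-1,[0.6,0,-0.5],[0,0,0]]]'
python3 - <<'E'
from rel import *
s=sense();print(s['finger_gap'],s['force'])
S3=np.c_[[np.cos(np.radians(-9.7)),np.sin(np.radians(-9.7)),0],[-np.sin(np.radians(-9.7)),np.cos(np.radians(-9.7)),0],[0,0,1]]
for n in('scene','top'):
    p,d=snapshot(n);cv2.imwrite(f'pics/{n}15.png',p);P=pts(n,d);hsv=cv2.cvtColor(p,cv2.COLOR_BGR2HSV)
    q=(P-ROOT*[1,1,0])@S3
    M=(abs(q[...,0])<.1)&(abs(q[...,1])<.1)&(q[...,2]>.04)&(q[...,2]<.24)&(hsv[...,1]<80)
    Q=q[M];print(n,M.sum(),Q.min(0).round(3),Q.max(0).round(3),np.median(Q,0).round(3))
    for u,v in(((323,163),) if n=='top' else ((190,235),)): print(P[v,u])
p=cv2.imread('pics/top15.png');cv2.imwrite('pics/c15.png',crop(p,165,235,155,225,8))
E
```

```text
t: 16.55
tcp_pos: [0.4335, 0.2189, 0.3122]
tool_rot: [0.081, 0.962, -0.021, 0.259]
force: [-0.5, 0.3, 0.2]
finger_gap: 1.004
t: 17.55
tcp_pos: [0.3592, 0.2312, 0.3237]
tool_rot: [0.082, 0.963, -0.022, 0.258]
force: [-0.5, 0.1, -0.2]
finger_gap: 1.001
1.0009697048703938 [-0.49364747  0.06230973 -0.19051653]
scene 242 [-0.012 -0.082  0.094] [0.014 0.08  0.219] [-0.003 -0.046  0.15 ]
[ 0.69889743 -0.22081103  0.19583422]
top 413 [-0.037 -0.082  0.043] [0.015 0.079 0.24 ] [-0.004 -0.005  0.16 ]
[ 0.66332587 -0.23027442  0.14724671]
```

View pics/c15.png

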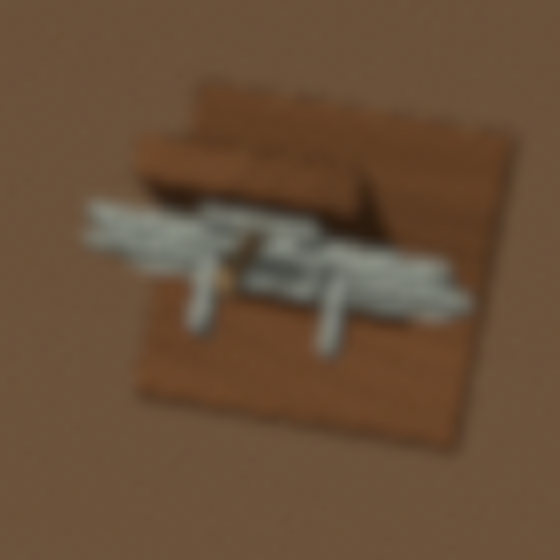

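View pics/scene15.png

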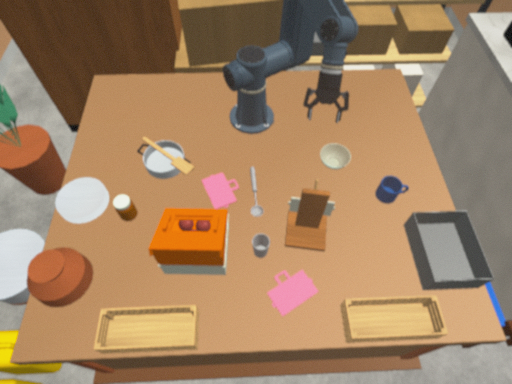

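```bash
python3 - <<'E'
from rel import *
a=np.radians(-9.7);S3=np.c_[[np.cos(a),np.sin(a),0],[-np.sin(a),np.cos(a),0],[0,0,1]]
for n in('scene','top'):
    p,d=snapshot(n);P=pts(n,d);hsv=cv2.cvtColor(p,cv2.COLOR_BGR2HSV)
    q=(P-ROOT*[1,1,0])@S3
    M=(abs(q[...,0])<.06)&(abs(q[...,1])<.1)&(q[...,2]>.04)&(q[...,2]<.24)&(hsv[...,1]<80)
    for nm,c in(('side',abs(q[...,1])>.05),('ear',abs(q[...,1])<.025)):
        Q=q[M&c];
        if len(Q): print(n,nm,len(Q),'z pct',np.percentile(Q[:,2],[2,10,50,90,98]).round(3),'x at top',np.median(Q[Q[:,2]>np.percentile(Q[:,2],85)],0).round(3))
# stack moved? compare orange masks before / after
for n in('scene','top'):
    f=lambda k:cv2.moments(((lambda h:(h[...,1]>190)&(h[...,2]>90)&(abs(h[...,0].astype(int)-12)<8))(cv2.cvtColor(cv2.imread(f'pics/{n}{k}.png'),cv2.COLOR_BGR2HSV))).astype(np.uint8)[:, :])
    d=cv2.absdiff(cv2.imread(f'pics/{n}0.png'),cv2.imread(f'pics/{n}15.png')).max(2);cv2.imwrite(f'pics/d{n}.png',np.uint8(np.clip(d*3.,0,255)))
E
python3 -c "
import cv2,numpy as np
cv2.imwrite('pics/dd.png',cv2.resize(np.hstack([cv2.imread('pics/dscene.png'),cv2.imread('pics/dtop.png')]),(800,300)))"
```

```text
scene side 210 z pct [0.1   0.111 0.149 0.185 0.189] x at top [-0.004 -0.052  0.187]
top side 113 z pct [0.1   0.106 0.156 0.188 0.194] x at top [-0.001 -0.051  0.19 ]
top ear 151 z pct [0.047 0.108 0.184 0.225 0.237] x at top [ 0.    -0.001  0.228]
```

View pics/dd.png

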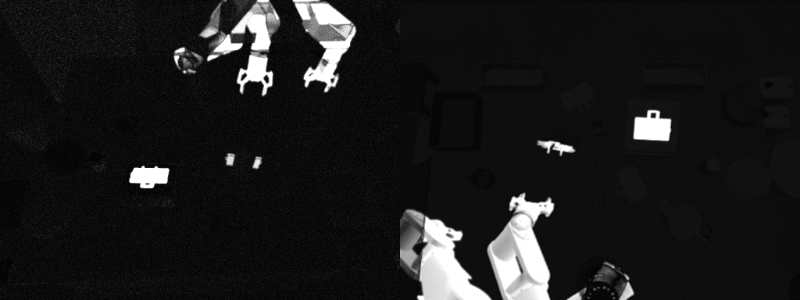

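```bash
python3 -c "
from station import *
print(sign_off(),sense()['t'])"
```

```text
the job is handed in; nothing more can be done
the job is handed in; nothing more can be done
```

The cover is off the orange tier and hanging by its ear on the stand's peg, against the board. I handed the job in at about 17.7 s of the 51 s; no verdict was given.

**How it went:** I squeezed the tabs at the 20 N minimum grip until both reached their stop, at a gap of about 43 mm. The cover then lifted off along its own z with no sign of catching.

**What went wrong:** I tried to tilt the cover further while it was on the peg and ran into joint 4's limit. The cover leaned on the peg tip with about 28 N and turned about 24° in the grip. I backed off, measured the hole again from both cameras, lowered it onto the peg and released it. It then swung down to hang by itself.

**Last checks:**
- **Cover:** from the depth images, the plate's upper edge is about 0.19 m up. That puts the cover's origin near 0.145 m and the hole near the peg's root, both within the limits. I did not measure the hole directly in the final pose.
- **Everything else:** comparing the first and last pictures shows no change in the stack or the bystanders. Only the cover and the arm have moved.
- **Robot:** the gripper is open and well clear, with no contact force.

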